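Take the wing cap off a gas regulator whose thread hand is unknown

TASK

The blanking cap of the gas regulator on the worktop has to come off so that a burner hose can be fitted, but nobody knows whether this outlet has a left-hand or a right-hand thread, and forced the wrong way it jams. Try the cap by its wing one way and the other to find which way it loosens, turn it that way about a quarter turn until its short thread is free, then lift it off and finish while holding it in the gripper, more than 5 cm above the outlet and over it. Leave the flour shaker, the peeler and the kitchen timer standing round it where they are.

Things in the scene. Friction and masses are not known exactly. Their poses are not given: they have to be found in the camera images.
- regulator: grey cast gas regulator, fixed to the worktop: base plate 185x86x10 mm, upright outlet pipe at its front end, and a round housing 92 mm wide with a tower 52 mm wide, 110 mm high, whose axis is 92 mm behind the outlet along +x; hose inlet to x = +170 mm. Origin on the worktop on the outlet's axis, z up; yaw within 40 degrees either way
- outlet (a point): centre of the outlet pipe's top face, 110 mm above the worktop; the seated cap rests on it, with about 2 mm of play up and down and 1.5 mm sideways, no spring; left alone it stays where it was turned
- cap: steel wing cap, about 120 g, on the outlet: ribbed round skirt 58 mm across, 33 mm high, with an upright wing on top, 44 mm long, 14 mm thick, 33 mm high. Origin on its axis at the skirt's lower rim, 81 mm above the worktop when seated; z up, x along the wing, which at the start lies along the regulator's x to within 3 degrees
- cap_wing (a point): point in the wing to grip, on the cap's axis, 53 mm above the cap's origin (134 mm above the worktop when seated); the wing reaches 13 mm above and 20 mm below it. Axes as the cap's
- cap_lug (a point): one of two hidden lugs in the skirt, 20 mm from the axis along the cap's x; they hold the cap down. The loosening way it turns freely (under 0.1 N m) and lifts off from 75 to 105 degrees of turn; the other way it meets a hard stop after 2 to 9 degrees, and forced 20 degrees or more it can jam. Which way loosens changes from start to start and cannot be seen
- shaker: steel shaker with handle, 66 x 90 x 93 mm, stands left of the regulator; origin under its centre; to be left alone
- peeler: blue-handled peeler, 170 x 25 x 18 mm, lying right of the regulator; origin under its centre; to be left alone
- clock: white kitchen timer 32 x 66 x 62 mm, right of and in front of the regulator; origin under its centre; to be left alone
Mind the look-alikes: they are no part of the job. Leave any red look-alike of the regulator alone.

How it is judged:
By the outcome, as a careful person would: the job done as asked, in the order asked, and still so for the second after the job is handed in, while the arm keeps its last pose, push and grip.
It also fails if it takes over 42 s, if anything falls off the work surface, if the arm or the gripper's body presses on something with over 40 N, if the wrist force passes 120 N, or if a joint passes its speed limit or range.

ROBOT

A 6-joint arm with a two-finger parallel gripper is mounted at the origin on a cart in front of the work surface, level with it; the furniture and walls round the work are solid. World frame = base frame: x ahead of the robot, y to its left, z up, the work surface at z = 0. Lengths are in mm, angles in rad, forces in N, time in s.
With the tool pointing down it reaches from about 350 to 975 mm from the base axis. Payload 7.1 kg.
Tool frame: the origin (TCP) lies midway between the tips of the shut fingers; the grasp point (between the pads) lies 19 mm behind it (ctrl.grip_depth is the distance from the TCP to the grasp point, in mm); z points along the fingers, y is the line along which they close (so a half turn about z gives the same grasp; the last joint's range is limited). The gripper opens to 88 mm and grips with 3 to 60 N. Pads are 20 mm wide; open, the fingers measure 115 mm over their backs; the gripper's body (75 mm by 178 mm) begins 61 mm behind the grasp point.
Start: joints at [-1.282, 0.423, 1.63, -0, 1.089, -0.019], TCP at [189.369, -595.604, 222.675] pointing down, gripper open.
Joint ranges: [-3, 3], [-0.9, 2.11], [0.09, 2.58], [-1.31, 4.45], [0.11, 2.69], [-2.54, 2.54]. Speed limits (rad/s): [2.39, 2.39, 3.01, 3.14, 3.14, 3.14].

INTERFACE

Orientations are given as a rotation vector (axis times angle).
In Python, from workcell import ctrl, cams gives the robot as it stands.
- The arm moves only by the tool move_arm, never from a script. Its argument "steps" is a list of rows, each a list of 3 entries, a list of its own where there are three numbers: the shift along the tool's x, y, z in units of 25 mm (1.0 is 25 mm), then the turn about the tool's z in units of 5 degrees (1.0 is 5 degrees), then the closure, from 0 (fully open) to 1 (shut). A call has 1 to 20 rows; each row shifts and turns the commanded pose from where the row before left it, along the tool's axes as they then stand; what a row does not reach is not made up. A row lasts 1/12 s, in which the tool goes at most 41.7 mm and 7.16 degrees, less where a joint would pass 70% of its speed; a pose out of reach is approached as far as the arm can. A call is refused whole if a number of a shift passes 1 or a number of a turn 1, either way. A call with a gripper value outside its range is refused whole. The fingers move at their own pace and stop on an object; the grip force is fixed at half the most. Time passes only in rows, so rows that do not move let the fingers close. It gives the time, the measured TCP pose, the force, the opening and the grip force at its end, in the units of the state.
- ctrl.get_obs(): the state, without advancing time (a new reading comes with each control period).
- cams.get_image(name): name is "scene" or "top" or "wrist"; returns a dict with "image" (400x640x3 uint8, red, green, blue), "camera_matrix" (3x3 intrinsics, pixels), "k1" (the pictures are not rectified: a ray, as slopes to the right and down, at radius r is drawn at 1 + k1 r^2 times it, then the intrinsics apply), "xyz" and "rotation" of the camera in the world; the wrist camera has in their place "mount" (4x4, takes a point from camera to tool coordinates, whose origin is the TCP and whose axes are the flange's). Camera axes: x right, y down, z forward; pixel columns grow to the right and rows downward; lengths in mm; the calibration is good to about 2 mm. A picture is of the moment at which its call begins: read the wrist's pose just before it. There is no depth.
- ctrl.close_job(): hands the job in; it is judged then, once.
Trained networks look in the newest picture that a camera, given by its name, has taken for a name from the list of things; names that differ only in an ending like _2 or _b are one class to them, and where a whole thing is asked for, a point or a joint stands for the part that bears it (a point fixed in the world has none). Each returns a list of dicts, best first, with "p" (0 to 1); they miss things now and then, are a little off and sometimes report something else, mostly with a low value. They report only what shows in the picture. A call takes as long as a camera call. They do not tell look-alikes from the thing itself.
- cams.boxes_of(camera, thing): "rect" ([centre column, centre row, width, height] in pixels, round what is visible of it).
- cams.cut_out(camera, thing): "pixels" (400x640 bool, what is visible of it) and "rect" ([centre column, centre row, width, height] in pixels, round what is visible of it).
The state is a dict: "t": time; "qpos": joint angles; "qvel": joint speeds; "joint_torque": joint torques, N m; "ee_pos": TCP position; "orientation": TCP orientation; "ft_force": force on the tool from outside, world axes, zero at the start; "moment": the same for the moment, N m; "width": finger opening in mm; "grasp_force": force on a finger pad.
Only numpy, scipy, OpenCV 4.12 (cv2) and the standard library are available. Lean on these libraries where they do the work, as an engineer would, in place of code of your own. Each camera call takes 0.05 s, during which the arm holds its last target. There are 200 camera calls.

## Working session

There is one attempt and no reset: what is moved stays moved. The work goes in short steps, Python scripts to look and compute and a tool call to move; the robot and the scene stay as the last step left them, time stands still between calls to the robot, and variables do not carry over. Pictures are saved under pics/ and viewed, at most 10 in all, crops included, and the job is handed in when it is done.

Besides the shell and the picture viewer there is one more tool, called as a command line: name --argument value ..., lists and objects as JSON in quotes. move_arm: Moves the arm, as the interface text tells. Its arguments: {"type":"object","properties":{"steps":{"type":"array"}},"required":["steps"]}

```bash
mkdir -p pics; ls; python3 - <<'E'
from workcell import ctrl,cams
import cv2,numpy as np
ims=[]
for n in ("scene","top"):
    d=cams.get_image(n); print(n,d["camera_matrix"].tolist(),d["k1"],d["xyz"],np.array(d["rotation"]).tolist())
    for t in ("regulator","cap","cap_wing","shaker","peeler","clock"):
        print(t,[(round(b["p"],2),[round(float(v)) for v in b["rect"]]) for b in cams.boxes_of(n,t)[:3]])
    cv2.imwrite(f"pics/{n}.png",d["image"][:,:,::-1])
print(ctrl.get_obs())
E
```

```text
pics
scene [[393.1238456011594, 0.0, 322.58825819670074], [0.0, 393.1238456011594, 204.3549586902632], [0.0, 0.0, 1.0]] -0.032426940955447923 [158.45661135 643.51926275 500.86621877] [-0.6358490211268041, 2.3915980309671054, -1.4722359168109282]
regulator [(0.93, [352, 268, 76, 88]), (0.71, [344, 198, 57, 57])]
cap [(0.58, [350, 181, 28, 30])]
cap_wing [(0.88, [351, 178, 25, 28])]
shaker [(0.55, [306, 217, 30, 44])]
peeler [(0.61, [371, 198, 22, 13])]
clock [(0.6, [404, 210, 14, 32])]
top [[419.8296223193712, 0.0, 315.46468021972646], [0.0, 419.8296223193712, 201.66889058191336], [0.0, 0.0, 1.0]] 0.007393392012504367 [346.64397446  -9.59986839 940.34377015] [-2.1957920382429115, 2.0111682856841373, -0.2165867246536597]
regulator [(0.9, [289, 253, 75, 87]), (0.86, [410, 190, 74, 93])]
cap [(0.78, [411, 201, 26, 28])]
cap_wing [(0.92, [411, 205, 32, 31])]
shaker [(0.88, [358, 174, 34, 39])]
peeler []
clock [(0.76, [430, 270, 38, 27])]
{'t': 0.7, 'qpos': array([-1.28200143e+00,  4.23049908e-01,  1.62989083e+00, -1.43888224e-05,
        1.08856961e+00, -1.89979234e-02]), 'qvel': array([-1.50162614e-04,  7.98026665e-05, -1.32630305e-03,  4.90590979e-04,
       -1.92830288e-04,  6.60254913e-04]), 'joint_torque': array([ 1.50464024e-03, -5.44412220e+01, -2.74001527e+01,  6.44736481e-02,
        1.66346115e-02, -3.17408499e-06]), 'ee_pos': array([ 189.37033883, -595.62389209,  222.70997335]), 'orientation': array([ 3.10437922e+00,  4.81571224e-01, -2.45460428e-06]), 'ft_force': array([-1.2425643 ,  0.11069198,  0.12420642]), 'moment': array([ 0.00863963, -0.01969614,  0.00964953]), 'grasp_force': 0.0, 'width': 87.68138229165676}
```

View pics/scene.png

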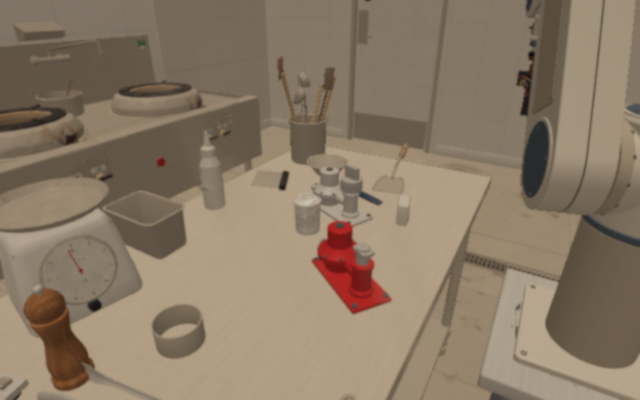

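View pics/top.png

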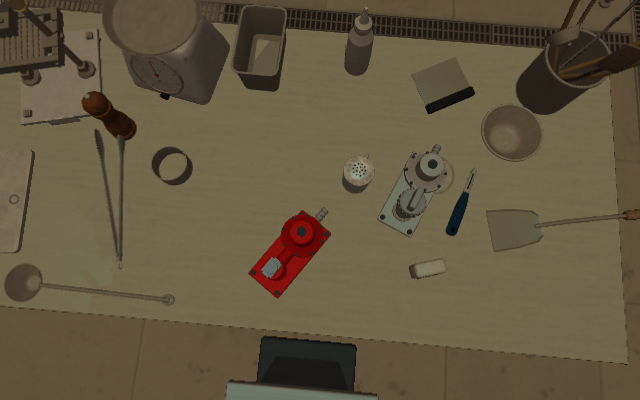

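```bash
cat > h.py <<'E'
from workcell import ctrl,cams
import cv2,numpy as np
from scipy.spatial.transform import Rotation as R
def pose():
    o=ctrl.get_obs(); return o,np.array(o["ee_pos"]),R.from_rotvec(o["orientation"]).as_matrix()
def cam(n,d):
    if n=="wrist":
        o,p,M=pose(); m=np.array(d["mount"]); return p+M@m[:3,3],M@m[:3,:3]
    r=np.array(d["rotation"]); 
    return np.array(d["xyz"]),(R.from_rotvec(r).as_matrix() if r.ndim==1 else r)
def K(d): return np.array(d["camera_matrix"]),np.array([d["k1"],0,0,0,0.])
def unproj(n,d,uv,z):
    c,M=cam(n,d);k,D=K(d)
    q=cv2.undistortPoints(np.float64(uv).reshape(-1,1,2),k,D).reshape(-1,2)
    r=np.c_[q,np.ones(len(q))]@M.T
    return c+r*((z-c[2])/r[:,2])[:,None]
def proj(n,d,X):
    c,M=cam(n,d);k,D=K(d)
    return cv2.projectPoints(np.float64((np.atleast_2d(X)-c)@M),np.zeros(3),np.zeros(3),k,D)[0].reshape(-1,2)
E
python3 - <<'E'
from h import *
d=cams.get_image("top")
print("wing",unproj("top",d,[[412,201]],134),"tower",unproj("top",d,[[431,166]],110))
print("base corners",unproj("top",d,[[378,219],[410,237],[404,151]],10))
print("shaker",unproj("top",d,[[358,170]],93),"clock",unproj("top",d,[[428,268]],62),"peeler",unproj("top",d,[[452,234],[473,170]],10))
s=cams.get_image("scene")
print("scene wing",unproj("scene",s,[[351,176]],134))
o,p,M=pose();print(p,M,o["t"]); w=cams.get_image("wrist");print(w["mount"],w["camera_matrix"])
E
```

```text
wing [[ 538.53666002 -184.31954163  134.        ]] tower [[ 621.54272513 -225.61504116  110.        ]]
base corners [[ 519.92415421 -136.71306706   10.        ]
 [ 485.58217614 -209.94427783   10.        ]
 [ 685.58349492 -187.97364643   10.        ]]
shaker [[604.98523653 -77.69748374  93.        ]] clock [[ 416.62192805 -238.38123723   62.        ]] peeler [[ 500.53649978 -302.88919246   10.        ]
 [ 653.48657986 -348.20397457   10.        ]]
scene wing [[ 528.7277774  -153.86282247  134.        ]]
[ 189.35389756 -595.62633193  222.71601317] [[ 9.53003048e-01  3.02960709e-01  5.17708660e-06]
 [ 3.02960708e-01 -9.53003045e-01 -7.88795388e-05]
 [-1.89636217e-05  7.67408947e-05 -9.99999997e-01]] 0.8
[[ 3.61613637e-04 -9.66107776e-01 -2.58138789e-01  7.10371694e+01]
 [ 9.99999923e-01  3.10026223e-04  2.40548366e-04  2.07174972e-01]
 [-1.52365853e-04 -2.58138856e-01  9.66107814e-01 -1.62275370e+02]
 [ 0.00000000e+00  0.00000000e+00  0.00000000e+00  1.00000000e+00]] [[283.05618197   0.         321.5093707 ]
 [  0.         283.05618197 200.59760131]
 [  0.           0.           1.        ]]
```

move_arm --steps '[[[0.9, -0.57, -0.1], 0, 0], [[0.9, -0.57, -0.1], 0, 0], [[0.9, -0.57, -0.1], 0, 0], [[0.9, -0.57, -0.1], 0, 0], [[0.9, -0.57, -0.1], 0, 0], [[0.9, -0.57, -0.1], 0, 0], [[0.9, -0.57, -0.1], 0, 0], [[0.9, -0.57, -0.1], 0, 0], [[0.9, -0.57, -0.1], 0, 0], [[0.9, -0.57, -0.1], 0, 0], [[0.9, -0.57, -0.1], 0, 0], [[0.9, -0.57, -0.1], 0, 0], [[0.9, -0.57, -0.1], 0, 0], [[0.9, -0.57, -0.1], 0, 0], [[0.9, -0.57, -0.1], 0, 0], [[0.9, -0.57, -0.1], 0, 0], [[0.9, -0.57, -0.1], 0, 0], [[0.9, -0.57, -0.1], 0, 0], [[0.9, -0.57, -0.1], 0, 0], [[0.9, -0.57, -0.1], 0, 0]]'

```text
t: 2.52
ee_pos: [532.6, -186.5, 272.9]
orientation: [3.104, 0.482, 0.0]
ft_force: [0.1, -0.5, -0.2]
width: 87.6
grasp_force: 0.0
```

move_arm --steps '[[[0, 0, 0], 1, 0], [[0, 0, 0], 1, 0], [[0, 0, 0], 1, 0], [[0, 0, 0], 1, 0], [[0, 0, 0], 1, 0], [[0, 0, 0], 1, 0], [[0, 0, 0], 1, 0], [[0, 0, 0], 1, 0], [[0, 0, 0], 0.8, 0], [[0, 0, 0], 0, 0], [[0, 0, 0], 0, 0], [[0, 0, 0], 0, 0]]'

```text
t: 3.52
ee_pos: [531.8, -187.7, 272.7]
orientation: [-3.059, 0.713, -0.0]
ft_force: [0.3, 0.4, -0.3]
width: 88.0
grasp_force: 0.0
```

```bash
python3 - <<'E'
from h import *
o,p,M=pose();print(p,np.degrees(np.arctan2(M[1,0],M[0,0])),o["qpos"],o["t"])
d=cams.get_image("wrist"); cv2.imwrite("pics/w1.png",d["image"][:,:,::-1])
for t in ("cap_wing","cap","regulator"):
    for c in cams.cut_out("wrist",t)[:2]:
        m=c["pixels"]; ys,xs=np.nonzero(m); r=cv2.minAreaRect(np.c_[xs,ys].astype(np.float32))
        print(t,c["p"],c["rect"],r)
E
```

```text
[ 531.84987231 -187.66137929  272.70371481] -26.24840704782958 [-3.60343053e-01  2.78278004e-01  1.71983807e+00  6.65431155e-05
  1.14348323e+00  1.66854682e+00] 3.5167
cap_wing 0.69 [318.4, 177.9, 46.4, 53.1] ((318.7500305175781, 175.25), (48.08325958251953, 47.37614822387695), 45.0)
cap 0.56 [320.3, 179.1, 47.4, 52.9] ((318.5000305175781, 175.00001525878906), (48.790367126464844, 48.790367126464844), 45.0)
regulator 0.75 [317.5, 114.3, 72.6, 160.4] ((316.0, 114.0), (160.0, 72.0), 90.0)
regulator 0.71 [217.5, 290.9, 63.0, 132.4] ((220.98770141601562, 288.1846923828125), (126.51923370361328, 63.635372161865234), 79.33966064453125)
```

View pics/w1.png

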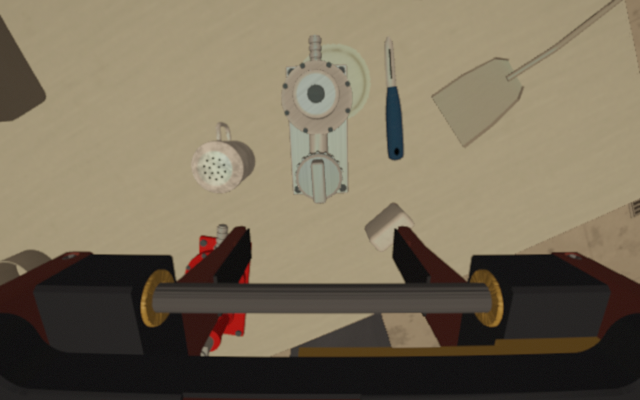

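```bash
python3 - <<'E'
from h import *
d=cams.get_image("wrist"); im=d["image"]
c=cv2.resize(im[140:215,280:360,::-1],None,fx=7,fy=7,interpolation=cv2.INTER_CUBIC); cv2.imwrite("pics/w2.png",c)
print("skirt",unproj("wrist",d,[[318.6,175.2]],114),"tower",unproj("wrist",d,[[316,93.5]],110))
print("wing ends",unproj("wrist",d,[[318,160],[319,201]],147))
E
```

```text
skirt [[ 547.28362157 -191.24662549  114.        ]] tower [[ 628.15815732 -228.2934541   110.        ]]
wing ends [[ 566.4932922  -200.48751656  147.        ]
 [ 527.46814265 -182.2169506   147.        ]]
```

View pics/w2.png

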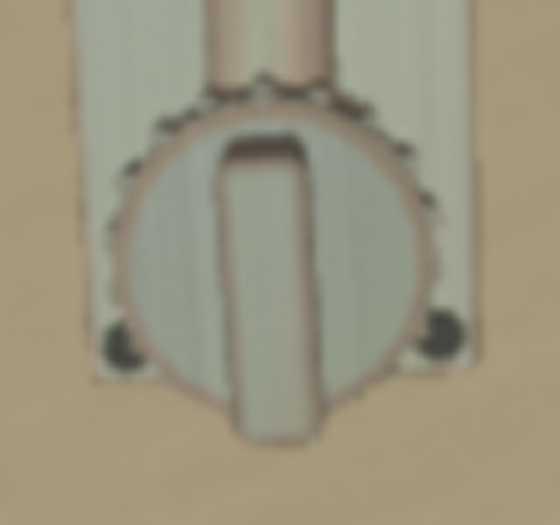

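```bash
python3 - <<'E'
from h import *
d=cams.get_image("wrist"); 
w=unproj("wrist",d,[[317.4,162.6],[320,203.1]],147); s=unproj("wrist",d,[[319.3,175.7]],112)
v=w[0]-w[1]; print(w,np.linalg.norm(v),np.degrees(np.arctan2(v[1],v[0])),w.mean(0),s)
o,p,M=pose()
for c in (w.mean(0),s[0]): print("tool delta",M.T@(c-p))
E
```

```text
[[ 564.40901127 -198.80800822  147.        ]
 [ 524.95820974 -182.179476    147.        ]] 42.81207568869816 -22.855446987068383 [ 544.68361051 -190.49374211  147.        ] [[ 546.11122115 -191.58148787  112.        ]]
tool delta [ 12.71842594  -3.15145142 125.6778862 ]
tool delta [ 14.47960094  -2.8098893  160.67792707]
```

move_arm --steps '[[[0.54, -0.12, 0.3], -0.66, 0], [[0, 0, 0.5], 0, 0], [[0, 0, 0.5], 0, 0], [[0, 0, 0.5], 0, 0], [[0, 0, 0.5], 0, 0], [[0, 0, 0.5], 0, 0], [[0, 0, 0.5], 0, 0], [[0, 0, 0.5], 0, 0], [[0, 0, 0.5], 0, 0], [[0, 0, 0], 0, 0], [[0, 0, 0], 0, 0], [[0, 0, 0], 0, 0]]'

```text
t: 4.82
ee_pos: [545.6, -191.1, 165.5]
orientation: [3.078, -0.628, 0.001]
ft_force: [0.3, -0.7, 0.7]
width: 88.0
grasp_force: 0.0
```

```bash
python3 - <<'E'
from h import *
o,p,M=pose();print(p,np.degrees(np.arctan2(M[1,0],M[0,0])),o["qpos"],o["t"])
d=cams.get_image("wrist"); im=d["image"].copy()
print(proj("wrist",d,[p+M@np.array([x,y,0])-[0,0,p[2]-147] for x in(-22,22) for y in (-7,7)]))
cv2.imwrite("pics/w3.png",cv2.resize(im[120:320,200:440,::-1],None,fx=3,fy=3,interpolation=cv2.INTER_CUBIC))
E
```

```text
[ 545.63142767 -191.11007003  165.49997441] -23.06467773636986 [-3.57483631e-01  4.27026040e-01  1.77809018e+00 -7.46531468e-06
  9.36001912e-01  1.61587169e+00] 4.8167
[[311.92955912 262.15394133]
 [331.8100328  262.15995178]
 [311.36454442 201.84908714]
 [332.47505097 201.85688338]]
```

View pics/w3.png

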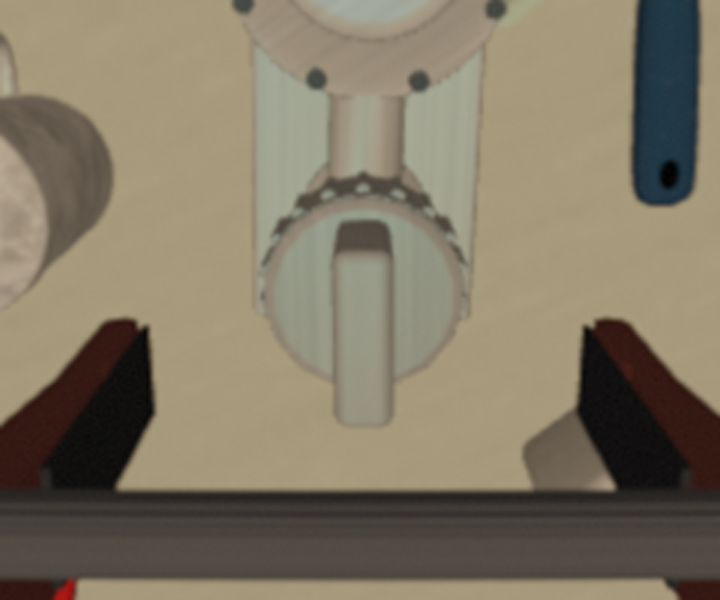

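move_arm --steps '[[[0, 0, 0.5], 0, 0], [[0, 0, 0.5], 0, 0], [[0, 0, 0.5], 0, 0], [[0, 0, 0.4], 0, 0], [[0, 0, 0], 0, 0.5], [[0, 0, 0], 0, 0.7], [[0, 0, 0], 0, 1], [[0, 0, 0], 0, 1], [[0, 0, 0], 0, 1], [[0, 0, 0], 0, 1], [[0, 0, 0], 0, 1], [[0, 0, 0], 0, 1], [[0, 0, 0], 0, 1], [[0, 0, 0], 0, 1]]'

```text
t: 6.03
ee_pos: [545.3, -191.0, 117.7]
orientation: [3.078, -0.628, 0.0]
ft_force: [0.2, -0.1, 0.0]
width: 24.8
grasp_force: 0.0
```

```bash
python3 - <<'E'
from h import *
o,p,M=pose();print(p,np.degrees(np.arctan2(M[1,0],M[0,0])),o["moment"],o["ft_force"],o["width"],o["grasp_force"],o["t"])
E
```

```text
[ 545.30964353 -190.97958004  117.74700283] -23.063408110429517 [ 0.05128892 -0.00492401  0.00081544] [ 0.23527625 -0.07690599  0.02265994] 24.80877156428495 0.0 6.0333
```

Still closing; then try CCW seen from above (negative turn) by small steps.

move_arm --steps '[[[0, 0, 0], 0, 1], [[0, 0, 0], 0, 1], [[0, 0, 0], 0, 1], [[0, 0, 0], 0, 1], [[0, 0, 0], 0, 1], [[0, 0, 0], 0, 1]]'

```text
t: 6.53
ee_pos: [545.3, -191.0, 117.7]
orientation: [-3.078, 0.628, -0.0]
ft_force: [0.4, 0.8, 0.2]
width: 14.3
grasp_force: 30.0
```

```bash
cat > s.py <<'E'
from h import *
o,p,M=pose();print(p.round(2),np.degrees(np.arctan2(M[1,0],M[0,0])).round(2),o["moment"].round(3),o["ft_force"].round(2),o["joint_torque"][5],o["qpos"][5],o["width"],o["grasp_force"],o["t"])
E
python3 s.py
```

```text
[ 545.32 -190.97  117.7 ] -23.07 [ 0.055 -0.044  0.033] [0.44 0.78 0.24] -0.0004640732367988676 1.6158757136572774 14.258619048812648 29.99807506799698 6.5333
```

move_arm --steps '[[[0, 0, 0], -0.4, 1], [[0, 0, 0], -0.4, 1], [[0, 0, 0], -0.4, 1], [[0, 0, 0], 0, 1], [[0, 0, 0], 0, 1]]'

```text
t: 6.95
ee_pos: [545.3, -191.0, 117.7]
orientation: [-3.107, 0.468, 0.0]
ft_force: [-0.4, -0.4, 0.3]
width: 13.8
grasp_force: 30.0
```

```bash
python3 s.py
```

```text
[ 545.26 -190.96  117.67] -17.12 [0.043 0.012 0.016] [-0.42 -0.41  0.29] -0.11971129104495049 1.5121897176090071 13.754087136070453 29.998165369033813 6.95
```

move_arm --steps '[[[0, 0, 0], -0.4, 1], [[0, 0, 0], -0.4, 1], [[0, 0, 0], -0.4, 1], [[0, 0, 0], 0, 1], [[0, 0, 0], 0, 1]]'

```text
t: 7.37
ee_pos: [545.3, -191.0, 117.7]
orientation: [3.127, -0.305, -0.0]
ft_force: [0.4, 0.4, -0.1]
width: 13.9
grasp_force: 30.0
```

```bash
python3 s.py
```

```text
[ 545.31 -190.97  117.68] -11.16 [0.011 0.046 0.053] [ 0.38  0.43 -0.09] -0.11031549191102386 1.4081359677085756 13.910516451850707 29.998154640197754 7.3667
```

move_arm --steps '[[[0, 0, 0], 0.6, 1], [[0, 0, 0], 0.6, 1], [[0, 0, 0], 0.6, 1], [[0, 0, 0], 0.6, 1], [[0, 0, 0], 0.4, 1], [[0, 0, 0], 0, 1], [[0, 0, 0], 0, 1]]'

```text
t: 7.95
ee_pos: [545.3, -191.0, 117.7]
orientation: [3.067, -0.682, 0.0]
ft_force: [0.1, -0.1, 0.3]
width: 14.0
grasp_force: 30.0
```

```bash
python3 s.py
```

```text
[ 545.33 -191.03  117.68] -25.06 [-0.006  0.029  0.027] [ 0.07 -0.08  0.3 ] 0.14041123911738396 1.6506380587908096 14.023272118532844 29.998298585414886 7.95
```

move_arm --steps '[[[0, 0, 0], 0.3, 1], [[0, 0, 0], 0.3, 1], [[0, 0, 0], 0, 1], [[0, 0, 0], 0, 1]]'

```text
t: 8.28
ee_pos: [545.3, -191.0, 117.7]
orientation: [-3.048, 0.76, -0.0]
ft_force: [-0.8, 0.7, -0.1]
width: 14.0
grasp_force: 30.0
```

```bash
python3 s.py
```

```text
[ 545.33 -190.97  117.68] -28.0 [ 0.027 -0.054  0.003] [-0.78  0.67 -0.07] 0.08703334489837289 1.7020699411276157 14.002626900551046 29.998282492160797 8.2833
```

move_arm --steps '[[[0, 0, 0], 0.3, 1], [[0, 0, 0], 0.3, 1], [[0, 0, 0], 0, 1], [[0, 0, 0], 0, 1]]'

```text
t: 8.62
ee_pos: [545.5, -190.9, 117.7]
orientation: [-3.027, 0.839, -0.001]
ft_force: [0.5, 1.5, -0.7]
width: 14.0
grasp_force: 30.0
```

```bash
python3 s.py
```

```text
[ 545.48 -190.88  117.7 ] -30.98 [ 0.33  -0.185  0.102] [ 0.53  1.49 -0.72] 0.17964073922485113 1.7540226823712515 13.99204375919803 30.001892745494843 8.6167
```

move_arm --steps '[[[0, 0, 0], 0.3, 1], [[0, 0, 0], 0.3, 1], [[0, 0, 0], 0, 1], [[0, 0, 0], 0, 1]]'

```text
t: 8.95
ee_pos: [545.4, -190.9, 117.7]
orientation: [3.005, -0.917, 0.0]
ft_force: [0.7, 1.4, 0.4]
width: 13.5
grasp_force: 30.1
```

```bash
python3 s.py
```

```text
[ 545.43 -190.89  117.69] -33.93 [ 0.4   -0.248  0.565] [0.65 1.37 0.35] 0.6147046387195587 1.805859199724725 13.539545044081438 30.146005153656006 8.95
```

move_arm --steps '[[[0, 0, 0], -1, 1], [[0, 0, 0], -1, 1], [[0, 0, 0], -1, 1], [[0, 0, 0], -1, 1], [[0, 0, 0], -1, 1], [[0, 0, 0], -1, 1], [[0, 0, 0], -1, 1], [[0, 0, 0], -1, 1], [[0, 0, 0], -1, 1], [[0, 0, 0], -1, 1], [[0, 0, 0], 0, 1], [[0, 0, 0], 0, 1]]'

```text
t: 9.95
ee_pos: [545.1, -191.1, 117.7]
orientation: [-3.112, -0.432, 0.0]
ft_force: [-1.5, -0.6, 0.7]
width: 13.8
grasp_force: 30.0
```

```bash
python3 s.py
```

```text
[ 545.13 -191.07  117.66] 15.81 [-0.046  0.047  0.026] [-1.48 -0.61  0.66] -0.3126381989568472 0.9372710278313787 13.80455511674609 29.998023211956024 9.95
```

move_arm --steps '[[[0, 0, 0], -1, 1], [[0, 0, 0], -1, 1], [[0, 0, 0], -1, 1], [[0, 0, 0], -1, 1], [[0, 0, 0], -1, 1], [[0, 0, 0], -1, 1], [[0, 0, 0], -1, 1], [[0, 0, 0], -1, 1], [[0, 0, 0], -1, 1], [[0, 0, 0], -1, 1], [[0, 0, 0], 0, 1], [[0, 0, 0], 0, 1]]'

```text
t: 10.95
ee_pos: [545.1, -190.7, 117.7]
orientation: [-2.639, -1.704, 0.0]
ft_force: [-1.5, 2.9, 1.9]
width: 13.9
grasp_force: 30.0
```

```bash
python3 s.py; python3 - <<'E'
from h import *
d=cams.get_image("wrist"); cv2.imwrite("pics/w4.png",d["image"][:,:,::-1])
E
```

```text
[ 545.05 -190.65  117.68] 65.7 [0.467 0.058 0.07 ] [-1.52  2.94  1.89] -0.2588984929025173 0.06656670656938933 13.894515914211462 29.998809099197388 10.95
```

View pics/w4.png

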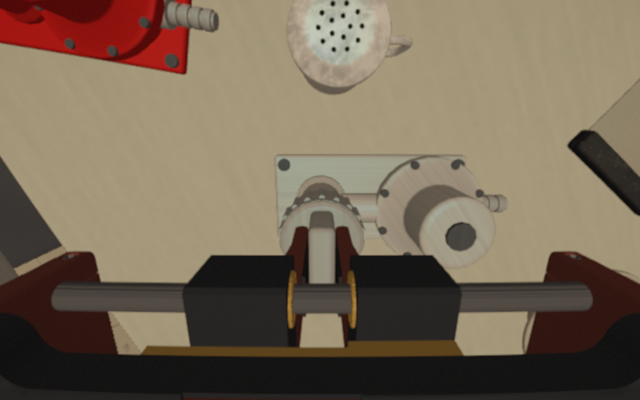

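The wing (320, 245) followed the gripper and stands square to the regulator. I'll lift gently.

move_arm --steps '[[[0, 0, -0.08], 0, 1], [[0, 0, -0.08], 0, 1], [[0, 0, -0.08], 0, 1], [[0, 0, -0.08], 0, 1], [[0, 0, 0], 0, 1]]'

```text
t: 11.42
ee_pos: [545.0, -190.8, 125.9]
orientation: [-2.636, -1.708, 0.001]
ft_force: [-2.5, 2.7, -0.1]
width: 13.7
grasp_force: 30.0
```

```bash
python3 s.py
```

```text
[ 544.99 -190.8   125.92] 65.9 [ 0.591  0.416 -0.032] [-2.52  2.73 -0.1 ] 0.019289299962110817 0.06298735625505696 13.700765600359887 29.9977970123291 11.4167
```

move_arm --steps '[[[0, 0, -0.2], 0, 1], [[0, 0, -0.2], 0, 1], [[0, 0, -0.2], 0, 1], [[0, 0, -0.3], 0, 1], [[0, 0, -0.4], 0, 1], [[0, 0, -0.4], 0, 1], [[0, 0, -0.4], 0, 1], [[0, 0, -0.4], 0, 1], [[0, 0, -0.4], 0, 1], [[0, 0, -0.4], 0, 1], [[0, 0, -0.4], 0, 1], [[0, 0, -0.3], 0, 1], [[0, 0, -0.2], 0, 1], [[0, 0, 0], 0, 1], [[0, 0, 0], 0, 1], [[0, 0, 0], 0, 1], [[0, 0, 0], 0, 1]]'

```text
t: 12.83
ee_pos: [544.9, -190.9, 230.0]
orientation: [-2.635, -1.709, 0.001]
ft_force: [0.4, -0.2, -0.3]
width: 14.0
grasp_force: 30.0
```

```bash
python3 s.py; python3 - <<'E'
from h import *
d=cams.get_image("wrist")["image"]; s=cams.get_image("scene")["image"]
cv2.imwrite("pics/f.png",np.vstack([cv2.resize(d[100:300,160:480],(640,400)),cv2.resize(s[120:240,290:420],None,fx=1.6,fy=1.6) if 0 else cv2.copyMakeBorder(cv2.resize(s[130:250,280:440],(267,200)),0,0,0,373,0)])[:,:,::-1])
E
```

```text
[ 544.92 -190.85  230.  ] 65.94 [-0.026 -0.061 -0.008] [ 0.44 -0.25 -0.35] 2.026606978233758e-05 0.06253323407216348 14.026273717902823 29.99783545732498 12.8333
```

View pics/f.png

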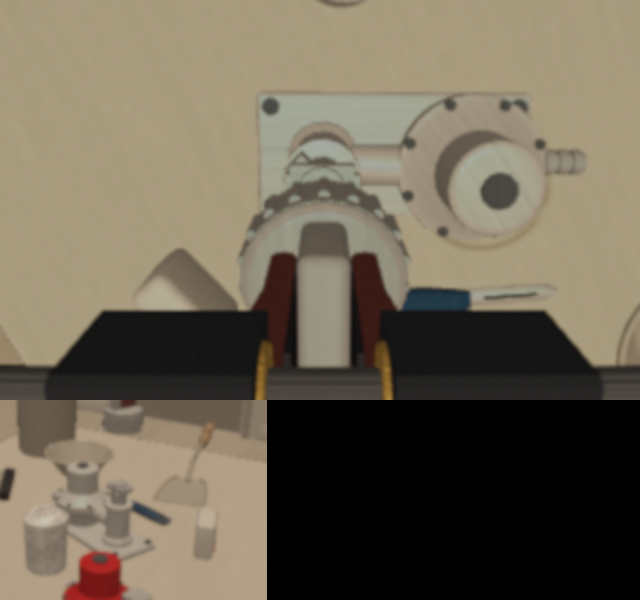

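The wrist picture shows the cap held in the fingers (325, 270 in the crop), with the bare outlet below it at (322, 160). The neighbouring things haven't moved.

```bash
python3 -c "
from workcell import ctrl
print(ctrl.close_job())"
```

```text
the job is handed in; nothing more can be done
None
```

The cap loosens counter-clockwise seen from above (a right-hand thread): clockwise it met the stop about 8 degrees in, so I turned it about 89 degrees counter-clockwise and lifted it. It is held in the gripper about 8 cm clear of the outlet and over it; the shaker, peeler and timer were not touched, and the job is handed in at about 13 s.

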